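# Unlock the dosing piston and hold it drawn

### The job

Take the orange key from its rest, push it fully home into the slot of the dosing unit's lock and turn it clockwise (seen from above) to its stop, so that the red latch swings off the piston rod; leave the key in the lock. Then draw the piston rod straight up by its blue knob until the whole red band on the rod shows above the block and the yellow band below it is still hidden in the bore (about 47 mm), and finish while still holding it there. Never draw it so far that the yellow band is out, and leave the cup, the jar and the weight where they stand.

Things in the scene. Friction and masses are not known exactly. Their poses are not given: they have to be found in the camera images.
- unit: Dosing unit, fixed, grey base plate 130 x 210 x 12 mm; origin at the centre of its underside, z up. Aluminium cylinder block 64 x 64 mm, 100 mm high, 50 mm along its +y, with an upright round bore 19 mm wide, 75 mm deep. White lock post 56 x 56 mm, 85 mm high, 50 mm along its -y, the lock rotor on top. A blue block 70 mm high between them.
- bore_mouth (a point): Centre of the bore's mouth on top of the cylinder block, 100 mm above the bench; axes as the unit's, z is the bore axis.
- lock_slot (a point): Centre of the key slot's mouth, on the turning axis, on top of the lock rotor (round, 42 mm across, 35 mm high), 120 mm above the bench, 100 mm from the bore axis. Turns with the rotor: x across the slot's narrow side (6.4 mm), y along its long side (15.4 mm) and towards the latch's end, z up. The slot is 26 mm deep.
- latch_end (a point): End of the red latch, a flat tongue 20 mm wide, 6 mm thick, fixed to the rotor and reaching 88 mm from its axis, 109 to 115 mm above the bench. While locked it lies over the rod's collar (2 mm above it) and blocks the rod.
- lock (a joint): Angle of the lock rotor, rad: 0 locked (it may start up to 0.12), grows clockwise seen from above, 1.25 at the stop (unlocked, the latch well clear of the rod). Little friction (0.06 N m); it stays where it is left. The key has about 0.1 rad of play in the slot, so the hand turns that much more than the rotor.
- key: The key, loose, 50 g, upright in its rest, blade down. Origin at the blade's tip, z up. Brass blade 5 mm (x) by 14 mm (y), 22 mm long, its lowest 10 mm tapering to 2.6 x 11 mm; above it orange bow 12 mm thick (x), 28 mm wide (y), 40 mm high, from z = 22 to 62 mm. Either way round fits the slot, key x along slot x.
- key_shoulder (a point): Point on the key's axis at the underside of the bow, 22 mm above the blade's tip; axes as the key's. It lies on the lock_slot point when the key is fully home.
- key_rest: Grey block 56 x 56 x 35 mm, fixed to the bench, with a slot 9 x 18 mm, 28 mm deep, in which the key stands, the bow's underside resting on the block's top (35 mm above the bench). Origin at the centre of its underside. It may stand on either side of the unit (changing places with the cup).
- rod: Steel piston rod, loose, 18 mm thick, 0.25 to 0.5 kg, in the bore with 0.5 mm play all round. Origin at its lower end, z up. Dark collar 40 mm across, z = 73 to 80 mm, rests on the block. Blue knob 30 mm across, z = 108 to 138 mm. Red band z = 33 to 43 mm (fully out when drawn 40 mm), yellow band z = 8 to 18 mm (shows from 55 mm). Let go, it drops back.
- rod_collar (a point): Centre of the underside of the rod's collar; its height above bore_mouth is how far the rod is drawn (0 at rest).
- rod_knob (a point): Centre of the blue grip knob (30 mm across, 30 mm high), 150 mm above the bench at rest; axes as the rod's. Its yaw means nothing.
- cup: Bystander: empty white cup, 68 mm across, 75 mm high; origin at the centre of its underside.
- jar: Bystander: blue jar with a white cap, 96 mm across, 140 mm high; origin at the centre of its underside.
- weight: Bystander: steel 200 g weight, 38 mm across, 57 mm high; origin at the centre of its underside.
Mind the look-alikes: they are no part of the job. Several things have the shape of the rod; the one meant has the colours described above.

How it is judged:
On the way, in this order (a step that is already met when the one before it is completed fails the run):
1. the key is pushed home in the lock's slot (z of key_shoulder in the frame of lock_slot between -0.003 and 0.004 m and horizontal distance between key_shoulder and lock_slot below 0.004 m), for 0.2 s.
2. the key, still home, has turned the lock to its stop (all of step 1 and value of joint lock above 1.05 rad), for 0.2 s.
At the end, for the whole second after the job is handed in: Key home in the lock (within 4 mm), lock turned to its stop (over 1.05 rad); rod drawn 38 to 57 mm, in line with the bore (0.06 rad, 5 mm), at rest (under 0.01 m/s), held by the fingers (over 3 N) (all of step 2 and z of rod_collar in the frame of bore_mouth between 0.038 and 0.057 m and horizontal distance between rod_collar and bore_mouth below 0.005 m and angle between the z axis of rod and the z axis of unit, either way round below 0.06 rad and contact force between the fingers and rod above 3 N and linear speed of rod below 0.01 m/s); the arm keeps its last pose, push and grip.
It fails at once if the rod is forced up while the lock is not yet turned (value of joint lock below 0.9 rad and z of rod_collar in the frame of bore_mouth above 0.015 m).
It fails at once if the rod is drawn so far that the yellow band is out (over 65 mm) (z of rod_collar in the frame of bore_mouth above 0.065 m).
It fails at once if the cup, the jar or the weight is moved more than 30 mm (distance of any of cup, jar, weight from where it was at the start of the episode above 0.03 m).
It also fails if it takes over 56 s, if anything falls off the work surface, if the arm or the gripper's body presses on something with over 40 N, if the wrist force passes 120 N, or if a joint passes its speed limit or range.

### The arm

A 6-joint arm with a two-finger parallel gripper is mounted at the origin on the work surface. World frame = base frame: x ahead of the robot, y to its left, z up, the work surface at z = 0. Lengths are in m, angles in rad, forces in N, time in s.
With the tool pointing down it reaches from about 0.375 to 0.9 m from the base axis. Payload 3.1 kg.
Tool frame: the origin (TCP) lies midway between the tips of the shut fingers; the grasp point (between the pads) lies robot.grip_point_offset behind it (robot.grip_point_offset is the distance from the TCP to the grasp point, in m); z points along the fingers, y is the direction in which the jaws open and shut (so a half turn about z gives the same grasp; the last joint's range is limited). The gripper opens to 87 mm and grips with 3 to 60 N. Pads are 19 mm wide; open, the fingers measure 117 mm over their backs; the gripper's body (75 mm by 190 mm) begins 51 mm behind the grasp point.
Start: joints at [-1.498, 0.527, 1.433, -0, 1.181, -0.178], TCP at [0.155, -0.605, 0.223] pointing down, gripper open.
Joint ranges: [-3.08, 3.08], [-0.75, 2.2], [0.22, 2.44], [-1.43, 4.57], [0, 2.65], [-2.85, 2.85]. Speed limits (rad/s): [2.79, 2.79, 3.14, 3.14, 3.14, 3.14].

### API

Orientations are given as a unit quaternion [x, y, z, w].
In Python, from rig import robot, cams, hand_in gives the robot as it stands. The module is installed in compiled form; this text tells all that it offers.
- The arm moves only by the tool send_rows, never from a script. Its argument "steps" is one flat list of numbers, 5 for each row, row after row: the finger opening in m, from 0 to 0.087, then the shift along the tool's x, y, z in m, then the turn about the tool's z in rad. A call has 1 to 8 rows; each row is the pose to reach, as a shift and turn from the pose measured when the call began, along the tool's axes at that moment; what a row does not reach only later rows make up. A row lasts 1/8 s, in which the tool goes at most 62.5 mm and 10.7 degrees, less where a joint would pass 70% of its speed; a pose out of reach is approached as far as the arm can. A call with a gripper value outside its range is refused whole. The fingers move at their own pace and stop on an object; "force" is the grip in N (left out, the last holds). Time passes only in rows, so rows that repeat a pose let the fingers close. It gives the time, the measured TCP pose, the force and the opening at its end, in the units of the state.
- robot.get_obs(): the state, without advancing time (a new reading comes with each control period).
- cams.camera(name): name is "scene" or "top" or "wrist"; returns a dict with "color" (384x512x3 uint8, red, green, blue), "range_z" (384x512 float32, m along the optical axis (not along the pixel's ray), 0 where there is no reading), "intrinsics" (3x3 intrinsics, pixels), "extrinsics" (4x4, takes a point from camera to world coordinates). Camera axes: x right, y down, z forward; pixel columns grow to the right and rows downward; lengths in m; the calibration is good to about 2 mm. A picture is of the moment at which its call begins.
- hand_in(): hands the job in, once; it reports no verdict.
The state is a dict: "time": time; "q": joint angles; "joint_velocities": joint speeds; "joint_torque": joint torques, N m; "position": TCP position; "tool_rot": TCP orientation; "ft_force": force on the tool from outside, world axes, zero at the start; "moment": the same for the moment, N m; "grip_width": finger opening in m.
Only numpy, scipy, OpenCV 4.12 (cv2) and the standard library are available. Lean on these libraries where they do the work, as an engineer would, in place of code of your own. Each camera call takes 0.05 s, during which the arm holds its last target.

## Working session

There is one attempt and no reset: what is moved stays moved. The work goes in short steps, Python scripts to look and compute and a tool call to move; the robot and the scene stay as the last step left them, time stands still between calls to the robot, and variables do not carry over. Pictures are saved under pics/ and viewed, and the job is handed in when it is done.

Besides the shell and the picture viewer there is one more tool, called after ">>>" as name(argument=value, ...), one argument or row to a line, values as JSON. send_rows: Moves the arm, as the interface text tells. Its arguments: {"type":"object","properties":{"steps":{"type":"array","items":{"type":"number"}},"force":{"type":"number"}},"required":["steps"]}

```bash
mkdir -p pics
cat > h.py <<'E'
import numpy as np, cv2
from rig import robot, cams, hand_in
from scipy.spatial.transform import Rotation as R
def snap(n,f):
    c=cams.camera(n); np.savez(f'pics/{f}.npz',**{k:c[k] for k in('color','range_z','intrinsics','extrinsics')})
    cv2.imwrite(f'pics/{f}.png',c['color'][:,:,::-1]); return c
def cloud(c):
    z=c['range_z']; K=c['intrinsics']; h,w=z.shape
    u,v=np.meshgrid(np.arange(w),np.arange(h))
    p=np.stack([(u-K[0,2])/K[0,0]*z,(v-K[1,2])/K[1,1]*z,z],-1)
    E=c['extrinsics']; P=p@E[:3,:3].T+E[:3,3]; P[z==0]=np.nan; return P
def load(f): return dict(np.load(f'pics/{f}.npz'))
E
python3 - <<'E'
from h import *
for n in('scene','top','wrist'):
    c=snap(n,n+'0'); print(n,c['extrinsics'].round(3).tolist(),c['intrinsics'].round(1).tolist())
o=robot.get_obs(); print({k:np.round(v,3) for k,v in o.items()}, robot.grip_point_offset)
E
```

```text
scene [[-0.236, 0.575, -0.783, 1.186], [0.972, 0.122, -0.203, 0.145], [-0.021, -0.809, -0.588, 0.563], [0.0, 0.0, 0.0, 1.0]] [[349.2, 0.0, 253.3], [0.0, 349.2, 193.7], [0.0, 0.0, 1.0]]
top [[-0.015, -0.988, 0.154, 0.456], [-1.0, 0.014, -0.005, -0.007], [0.003, -0.154, -0.988, 1.021], [0.0, 0.0, 0.0, 1.0]] [[397.9, 0.0, 259.3], [0.0, 397.9, 193.8], [0.0, 0.0, 1.0]]
wrist [[0.248, -0.924, -0.291, 0.235], [-0.969, -0.238, -0.072, -0.584], [-0.003, 0.3, -0.954, 0.384], [0.0, 0.0, 0.0, 1.0]] [[281.7, 0.0, 257.1], [0.0, 281.7, 184.0], [0.0, 0.0, 1.0]]
{'time': np.float64(0.15), 'q': array([-1.498,  0.528,  1.434, -0.   ,  1.181, -0.179]), 'joint_velocities': array([-0.   , -0.002, -0.004, -0.002,  0.   ,  0.   ]), 'joint_torque': array([ 1.0000e-03, -4.4043e+01, -1.7684e+01,  6.3000e-02,  5.5000e-02,
       -0.0000e+00]), 'position': array([ 0.155, -0.605,  0.222]), 'tool_rot': array([ 0.992,  0.125,  0.   , -0.001]), 'ft_force': array([ 0.909, -0.26 , -0.262]), 'moment': array([ 0.059,  0.008, -0.024]), 'grip_width': np.float64(0.087)} 0.0187
```

View pics/scene0.png

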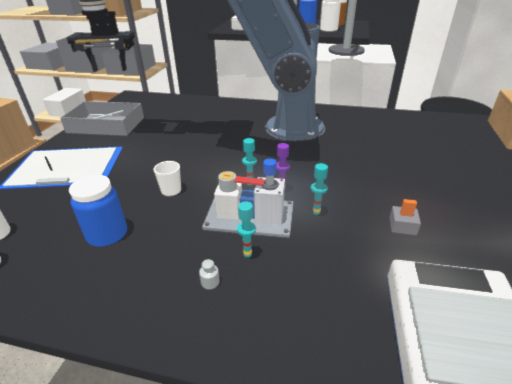

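View pics/top0.png

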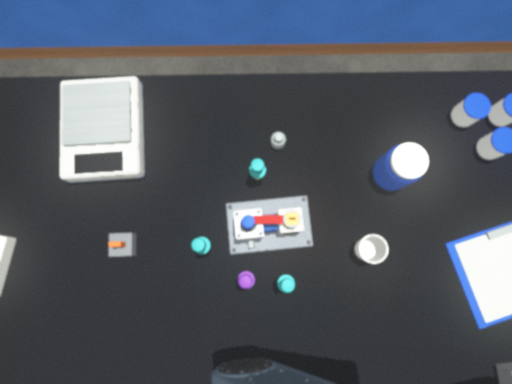

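Run:
```python
from h import *
c=load('top0');s=load('scene0')
a=cv2.resize(c['color'][190:260,215:325],None,fx=5,fy=5,interpolation=3)
b=cv2.resize(c['color'][225:265,90:150],None,fx=5,fy=5,interpolation=3)
d=cv2.resize(s['color'][150:240,195:345],None,fx=5,fy=5,interpolation=3)
cv2.imwrite('pics/a.png',a[:,:,::-1]);cv2.imwrite('pics/b.png',b[:,:,::-1]);cv2.imwrite('pics/d.png',d[:,:,::-1])
P=cloud(c);hsv=cv2.cvtColor(c['color'],cv2.COLOR_RGB2HSV)
def rep(n,u0,u1,v0,v1,z0,z1,h0=0,h1=180,s0=0,v_=0):
    p=P[v0:v1,u0:u1].reshape(-1,3);q=hsv[v0:v1,u0:u1].reshape(-1,3)
    m=(p[:,2]>z0)&(p[:,2]<z1)&(q[:,0]>=h0)&(q[:,0]<=h1)&(q[:,1]>=s0)&(q[:,2]>=v_);p=p[m]
    r=cv2.minAreaRect(p[:,:2].astype(np.float32)*1000)
    print(n,len(p),p.mean(0).round(4),np.median(p[:,2]).round(4),'rect',np.round(r[0],1),np.round(r[1],1),round(r[2],1))
rep('keytop',95,140,230,260,.065,.09)
rep('rest',95,145,225,265,.028,.045)
rep('base',215,325,190,260,.006,.018)
rep('knob',235,262,210,235,.15,.18)
rep('cyl',225,275,200,245,.095,.105)
rep('latch',225,305,205,240,.106,.119,0,180,150)
rep('rotor',275,305,205,235,.116,.127)
rep('post',265,315,200,245,.08,.09)
```

```text
keytop 69 [0.4904 0.3302 0.0741] 0.0746 rect [490.1 330.8] [27.9 11.9] 89.4
rest 458 [0.4897 0.3286 0.0346] 0.0346 rect [490.2 331.7] [58.8 53.8] 89.2
base 2430 [ 0.5333 -0.0395  0.0117] 0.0116 rect [538.1 -54.7] [132.6 249. ] 5.7
knob 150 [0.5311 0.014  0.1643] 0.1645 rect [531.5  14.2] [29.1 27.4] 44.9
cyl 480 [0.5297 0.0169 0.0999] 0.0999 rect [531.9  14.2] [64.3 63.7] 4.9
latch 164 [ 0.5381 -0.0322  0.1147] 0.1148 rect [537.7 -31.3] [15.2 59.4] 3.0
rotor 249 [ 0.5398 -0.0838  0.1191] 0.119 rect [542.5 -79.7] [53.  40.4] 67.2
post 247 [ 0.5367 -0.086   0.0843] 0.0843 rect [540.4 -85.4] [56.  55.8] 4.9
```

View pics/a.png

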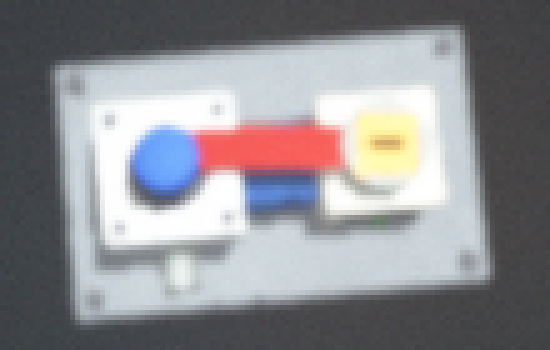

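View pics/b.png

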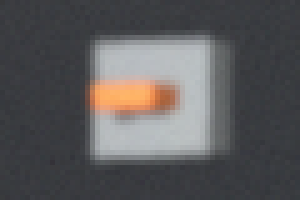

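View pics/d.png

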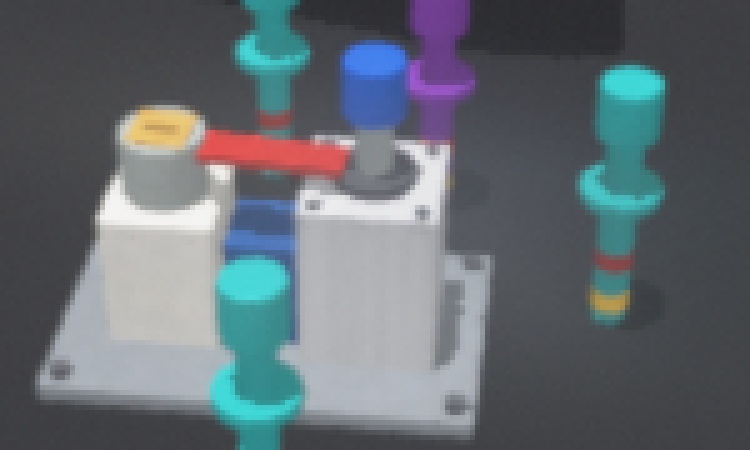

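```bash
cat >> h.py <<'E'
def go(x,y,z,yaw=None):
    o=robot.get_obs(); r=R.from_quat(o['tool_rot']); M=r.as_matrix()
    cy=np.arctan2(M[1,0],M[0,0]); d=M.T@(np.array([x,y,z])-o['position'])
    t=0 if yaw is None else -((np.radians(yaw)-cy+np.pi)%(2*np.pi)-np.pi)
    print('at',o['position'].round(4),'yaw',np.degrees(cy).round(2),'tilt',np.degrees(np.arccos(-M[2,2])).round(2),'F',o['ft_force'].round(2),'t',round(float(o['time']),2))
    print('shift',d.round(4),'turn',round(float(t),4))
E
python3 -c "
from h import *
go(.46,-.2,.26,90)"
```

```text
at [ 0.1551 -0.6049  0.2218] yaw 14.37 tilt 0.1 F [ 0.91 -0.26 -0.26] t 0.15
shift [ 0.3959 -0.3166 -0.0376] turn -1.32
```

>>> send_rows(
  steps=[0.06, 0.05, -0.04, -0.02, -0.165, 0.06, 0.1, -0.08, -0.0376, -0.33, 0.06, 0.15, -0.12, -0.0376, -0.495, 0.06, 0.2, -0.16, -0.0376, -0.66, 0.06, 0.25, -0.2, -0.0376, -0.825, 0.06, 0.3, -0.24, -0.0376, -0.99, 0.06, 0.35, -0.28, -0.0376, -1.155, 0.06, 0.396, -0.317, -0.0376, -1.32],
)

```text
time: 1.15
position: [0.4534, -0.2079, 0.26]
tool_rot: [0.705, 0.709, 0.001, -0.0]
ft_force: [0.1, -0.5, -0.4]
grip_width: 0.0599
```

```bash
python3 -c "
from h import *
go(.49,.331,.20,90)"
```

```text
at [ 0.4534 -0.2079  0.26  ] yaw 90.3 tilt 0.08 F [ 0.15 -0.55 -0.35] t 1.15
shift [0.5386 0.0394 0.0608] turn 0.0052
```

>>> send_rows(
  steps=[0.06, 0.06, 0.005, 0, 0, 0.06, 0.12, 0.01, 0, 0, 0.06, 0.18, 0.015, 0, 0, 0.06, 0.24, 0.02, 0, 0, 0.06, 0.3, 0.025, 0, 0, 0.06, 0.36, 0.03, 0.01, 0, 0.06, 0.42, 0.035, 0.03, 0, 0.06, 0.48, 0.039, 0.05, 0.005],
)

```text
time: 2.15
position: [0.4899, 0.2727, 0.2108]
tool_rot: [0.707, 0.707, 0.001, -0.0]
ft_force: [0.5, 0.1, 0.6]
grip_width: 0.0599
```

Run:
```python
from h import *
go(.49,.331,.20,90)
c=snap('wrist','w1')
P=cloud(c)
for n,z0,z1 in(('key',.066,.09),('rest',.03,.04)):
    m=(P[...,2]>z0)&(P[...,2]<z1)&(abs(P[...,0]-.49)<.05)&(abs(P[...,1]-.33)<.05)
    p=P[m]; r=cv2.minAreaRect(p[:,:2].astype(np.float32)*1000); print(n,len(p),np.median(p[:,2]),p.mean(0).round(4),np.round(r[0],1),np.round(r[1],1),r[2])
```

```text
at [0.4899 0.2727 0.2108] yaw 90.02 tilt 0.1 F [0.52 0.07 0.55] t 2.15
shift [0.0583 0.0001 0.0109] turn 0.0003
key 311 0.07516654726580602 [0.4907 0.3325 0.075 ] [490.4 332.1] [11.4 27.3] 0.43631917238235474
rest 2021 0.035416156056544135 [0.4908 0.3327 0.0354] [490.5 331.5] [55.3 56.1] 1.2737760543823242
```

View pics/w1.png

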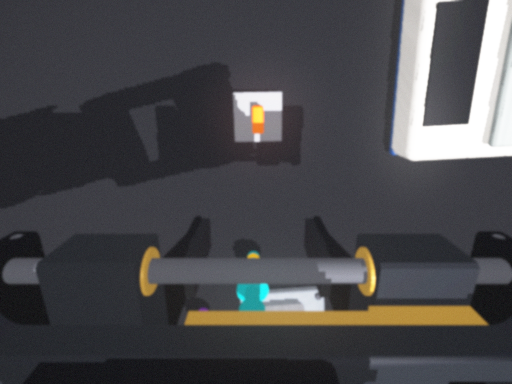

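>>> send_rows(
  steps=[0.06, 0.03, 0.0003, 0.02, 0, 0.06, 0.059, 0.0006, 0.05, 0, 0.06, 0.0593, 0.0006, 0.08, 0, 0.06, 0.0593, 0.0006, 0.11, 0, 0.06, 0.0593, 0.0006, 0.14, 0, 0.06, 0.0593, 0.0006, 0.155, 0, 0.06, 0.0593, 0.0006, 0.168, 0, 0.06, 0.0593, 0.0006, 0.168, 0],
)

```text
time: 3.2
position: [0.4884, 0.3394, 0.0401]
tool_rot: [0.706, 0.708, 0.001, -0.003]
ft_force: [-0.2, 0.9, 0.4]
grip_width: 0.0601
```

```bash
python3 -c "
from h import *
go(.4905,.332,.0425,90.4);snap('wrist','w2')"
```

```text
at [0.4884 0.3394 0.0401] yaw 90.18 tilt 0.4 F [-0.24  0.85  0.38] t 3.2
shift [-0.0074  0.0021 -0.0024] turn -0.0038
```

View pics/w2.png

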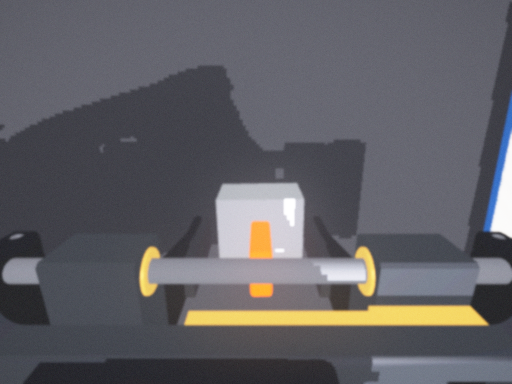

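>>> send_rows(
  steps=[0.06, -0.0074, 0.002, -0.002, -0.004, 0.06, -0.0074, 0.002, -0.0024, -0.004, 0.06, -0.0074, 0.002, -0.0024, -0.004],
)

```text
time: 3.62
position: [0.4914, 0.3322, 0.0439]
tool_rot: [0.705, 0.71, 0.002, -0.003]
ft_force: [-0.2, 0.9, -0.5]
grip_width: 0.06
```

```bash
python3 -c "
from h import *
go(.4905,.332,.0425,90.4)"
```

```text
at [0.4914 0.3322 0.0439] yaw 90.39 tilt 0.42 F [-0.24  0.95 -0.5 ] t 3.62
shift [-0.0003 -0.0009  0.0014] turn -0.0001
```

>>> send_rows(
  steps=[0.06, 0, -0.0009, 0.0014, 0, 0.03, 0, -0.0009, 0.0014, 0, 0.016, 0, -0.0009, 0.0014, 0, 0.008, 0, -0.0009, 0.0014, 0, 0.005, 0, -0.0009, 0.0014, 0, 0.005, 0, -0.0009, 0.0014, 0],
  force=40,
)

```text
time: 4.38
position: [0.4904, 0.3323, 0.0424]
tool_rot: [0.705, 0.71, 0.002, -0.003]
ft_force: [-0.6, 0.2, 0.4]
grip_width: 0.0182
```

```bash
python3 -c "
from h import *
go(.4905,.332,.0425,90.4)"
```

```text
at [0.4904 0.3323 0.0424] yaw 90.39 tilt 0.42 F [-0.6   0.17  0.39] t 4.38
shift [-0.0003  0.0001 -0.0001] turn -0.0001
```

>>> send_rows(
  steps=[0.003, 0, 0, 0, 0, 0.003, 0, 0, 0, 0, 0.003, 0, 0, -0.005, 0, 0.003, 0, 0, -0.04, 0, 0.003, 0, 0, -0.09, 0, 0.003, 0, 0, -0.14, 0, 0.003, 0, 0, -0.18, 0, 0.003, 0, 0, -0.2, 0],
  force=40,
)

```text
time: 5.38
position: [0.4914, 0.3312, 0.2457]
tool_rot: [0.705, 0.71, 0.005, -0.002]
ft_force: [-0.1, -0.3, -0.3]
grip_width: 0.0114
```

```bash
python3 -c "
from h import *
snap('wrist','w3');go(.5404,-.0854,.24,92.9);print(robot.get_obs()['grip_width'])"
```

```text
at [0.4924 0.3317 0.2476] yaw 90.41 tilt 0.73 F [-0.09  0.52  1.17] t 5.42
shift [-0.4175  0.045   0.0035] turn -0.0435
0.011682330466109357
```

View pics/w3.png

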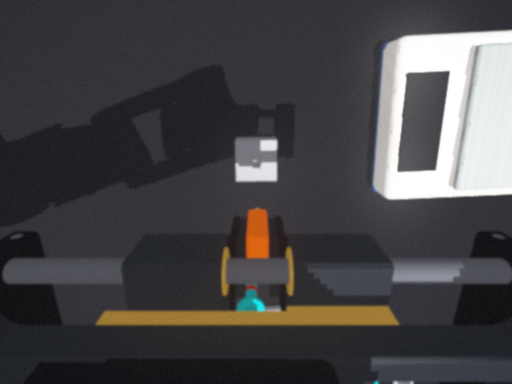

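>>> send_rows(
  steps=[0.003, -0.04, 0.005, 0, -0.005, 0.003, -0.1, 0.011, 0, -0.01, 0.003, -0.16, 0.017, 0, -0.016, 0.003, -0.22, 0.024, 0, -0.022, 0.003, -0.28, 0.03, 0, -0.03, 0.003, -0.34, 0.036, 0, -0.037, 0.003, -0.39, 0.042, 0, -0.0435, 0.003, -0.4175, 0.045, 0.0035, -0.0435],
)

```text
time: 6.42
position: [0.5404, -0.0882, 0.2396]
tool_rot: [0.69, 0.724, 0.006, -0.001]
ft_force: [-0.2, -0.3, -0.7]
grip_width: 0.0116
```

>>> send_rows(
  steps=[0.003, 0, 0, 0, 0, 0.003, 0, 0, 0, 0],
)

```text
time: 6.68
position: [0.5397, -0.0875, 0.2391]
tool_rot: [0.69, 0.724, 0.006, -0.002]
ft_force: [-0.7, 1.6, 0.1]
grip_width: 0.0118
```

```bash
python3 -c "
from h import *
snap('top','t4');snap('wrist','w4');snap('scene','s4');go(.5404,-.0854,.18,92.9)"
```

```text
at [ 0.5401 -0.0868  0.2396] yaw 92.84 tilt 0.72 F [-0.12 -0.07 -0.01] t 6.83
shift [ 0.0008 -0.0001  0.0596] turn -0.001
```

View pics/w4.png

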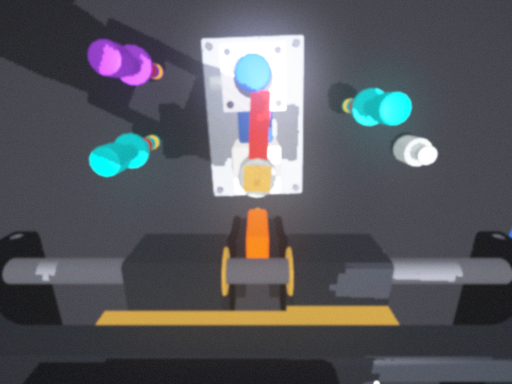

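View pics/s4.png

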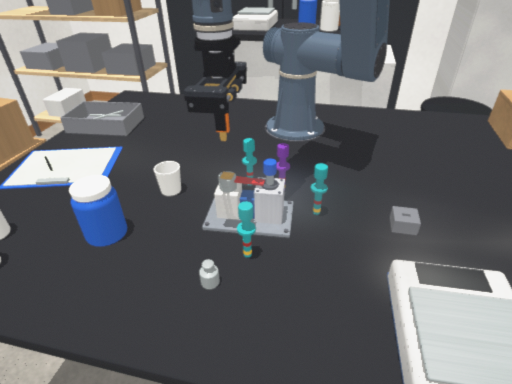

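Run:
```python
from h import *
c=load('w4');P=cloud(c);hsv=cv2.cvtColor(c['color'],cv2.COLOR_RGB2HSV)
def rep(n,m):
    p=P[m]; r=cv2.minAreaRect(p[:,:2].astype(np.float32)*1000); print(n,len(p),np.median(p[:,2]).round(4),p.mean(0).round(4),np.round(r[0],1),np.round(r[1],1),round(r[2],1))
X,Y,Z=P[...,0],P[...,1],P[...,2]
rep('cyl',(abs(Z-.1)<.005)&(abs(X-.532)<.05)&(abs(Y-.014)<.05))
rep('knob',(Z>.155)&(Z<.175)&(abs(X-.532)<.03)&(abs(Y-.014)<.03))
rep('post',(abs(Z-.085)<.004)&(abs(X-.54)<.04)&(abs(Y+.085)<.04))
rep('rotor',(abs(Z-.12)<.004)&(abs(X-.54)<.04)&(abs(Y+.085)<.025))
m=(abs(Z-.1145)<.004)&(hsv[...,1]>150)&((hsv[...,0]<8)|(hsv[...,0]>172))&(Y<.03)&(Y>-.062)
rep('latch',m); p=P[m]; k=np.polyfit(p[:,1],p[:,0],1); print('latch yaw',np.degrees(np.arctan(-k[0])))
o=robot.get_obs();M=R.from_quat(o['tool_rot']).as_matrix()
T=(P-o['position'])@M
m=(hsv[...,1]>150)&(hsv[...,0]<20)&(abs(T[...,0])<.03)&(abs(T[...,1])<.03)&(T[...,2]<.02)&(T[...,2]>-.06)
t=T[m]; top=t[t[:,2]<np.percentile(t[:,2],30)]
print('bow',len(t),t.min(0).round(4),t.max(0).round(4),np.percentile(t,[2,50,98],axis=0).round(4))
print(M.round(4))
cv2.imwrite('pics/w4c.png',cv2.resize(c['color'][20:260,190:320],None,fx=2.4,fy=2.4,interpolation=3)[:,:,::-1])
```

```text
cyl 2574 0.1005 [0.5314 0.0176 0.1005] [532.1  14.4] [64.2 64.2] 4.8
knob 1157 0.1652 [0.5321 0.0142 0.1651] [532.2  14. ] [28.7 28.9] 1.5
post 786 0.0851 [ 0.5393 -0.0785  0.085 ] [540.6 -84.8] [56.  55.3] 4.8
rotor 1120 0.1199 [ 0.5404 -0.0839  0.1198] [539.5 -83.4] [40.3 44. ] 30.3
latch 419 0.1154 [ 0.5386 -0.046   0.1154] [539.5 -43.4] [16.3 37.4] 2.3
latch yaw 6.677573259721171
bow 1084 [ 0.0015 -0.0069 -0.0424] [0.0142 0.0146 0.0066] [[ 0.0024 -0.0064 -0.0342]
 [ 0.0127 -0.0003 -0.0284]
 [ 0.0139  0.0058  0.0035]]
[[-0.0496  0.9987  0.0068]
 [ 0.9987  0.0495  0.0106]
 [ 0.0102  0.0073 -0.9999]]
```

View pics/w4c.png

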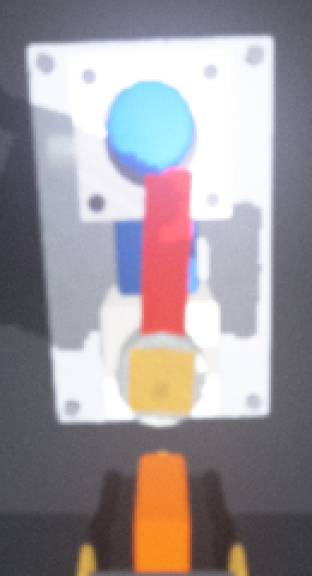

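>>> send_rows(
  steps=[0.003, 0.0007, 0.0003, 0.02, -0.001, 0.003, 0.0007, 0.0003, 0.05, -0.001, 0.003, 0.0007, 0.0003, 0.075, -0.001, 0.003, 0.0007, 0.0003, 0.083, -0.001, 0.003, 0.0007, 0.0003, 0.083, -0.001, 0.003, 0.0007, 0.0003, 0.083, -0.001],
)

```text
time: 7.58
position: [0.5418, -0.0852, 0.1577]
tool_rot: [0.689, 0.725, 0.007, -0.0]
ft_force: [-0.3, -0.3, -1.1]
grip_width: 0.0117
```

Run:
```python
from h import *
s=snap('scene','s5');c=snap('top','t5');go(.5405,-.0853,.1275,92.9)
a=cv2.resize(s['color'][100:230,180:310],None,fx=5,fy=5,interpolation=3)[:,:600]
cv2.imwrite('pics/s5c.png',a[:600,:,::-1])
```

```text
at [ 0.5416 -0.0854  0.1577] yaw 92.91 tilt 0.76 F [-0.21 -0.22 -0.46] t 7.67
shift [-0.0002 -0.0014  0.0302] turn 0.0002
```

View pics/s5c.png

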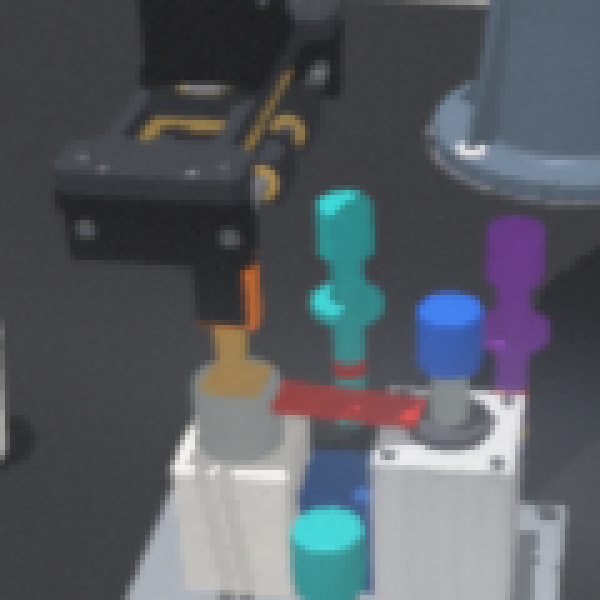

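>>> send_rows(
  steps=[0.003, -0.0002, -0.0012, 0.002, 0, 0.003, -0.0002, -0.0013, 0.004, 0, 0.003, -0.0002, -0.0013, 0.008, 0, 0.003, -0.0002, -0.0013, 0.012, 0, 0.003, -0.0002, -0.0014, 0.016, 0],
)

```text
time: 8.3
position: [0.5403, -0.0855, 0.1412]
tool_rot: [0.689, 0.725, 0.007, -0.0]
ft_force: [0.5, -0.2, -1.7]
grip_width: 0.0112
```

```bash
python3 -c "
from h import *
go(.5405,-.0853,.1275,92.9)"
```

```text
at [ 0.5403 -0.0855  0.1412] yaw 92.9 tilt 0.75 F [ 0.49 -0.23 -1.65] t 8.3
shift [0.     0.     0.0137] turn 0.0001
```

>>> send_rows(
  steps=[0.003, 0, 0, 0.004, 0, 0.003, 0, 0, 0.008, 0, 0.003, 0, 0, 0.011, 0, 0.003, 0, 0, 0.0135, 0, 0.003, 0, 0, 0.0145, 0],
)

```text
time: 8.93
position: [0.5404, -0.0853, 0.1273]
tool_rot: [0.689, 0.725, 0.006, -0.0]
ft_force: [-2.6, 1.1, 9.5]
grip_width: 0.012
```

```bash
python3 -c "
from h import *
go(.5405,-.0853,.1275,92.9)"
```

```text
at [ 0.5404 -0.0853  0.1273] yaw 92.91 tilt 0.75 F [-2.62  1.13  9.48] t 8.93
shift [ 0.      0.0001 -0.0002] turn 0.0002
```

>>> send_rows(
  steps=[0.003, 0, 0, 0.0005, 0, 0.003, 0, 0, 0.0005, 0, 0.003, 0, 0, 0.0005, 0],
)

```text
time: 9.3
position: [0.5404, -0.0853, 0.1274]
tool_rot: [0.689, 0.725, 0.007, -0.0]
ft_force: [-1.7, -0.1, 6.1]
grip_width: 0.0119
```

Run:
```python
from h import *
s=snap('scene','s6');go(.5404,-.0853,.1272,92.9)
a=cv2.resize(s['color'][100:230,180:310],None,fx=4.5,fy=4.5,interpolation=3)
cv2.imwrite('pics/s6c.png',a[:,:,::-1])
```

```text
at [ 0.5404 -0.0853  0.1274] yaw 92.92 tilt 0.75 F [-1.57  0.72  5.84] t 9.35
shift [ 0.     -0.      0.0002] turn 0.0003
```

View pics/s6c.png

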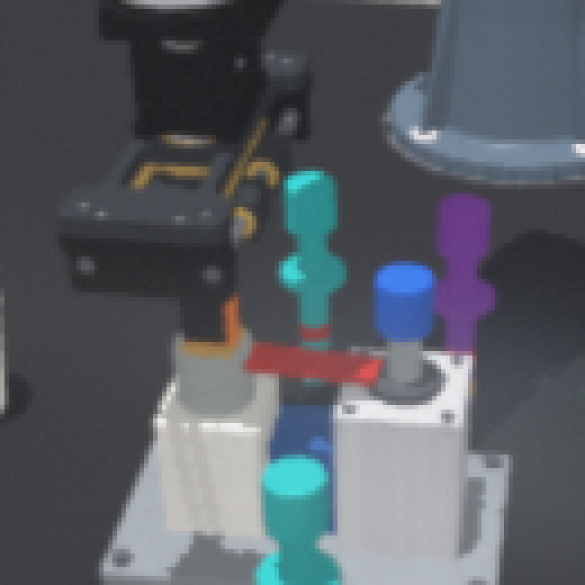

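>>> send_rows(
  steps=[0.003, 0, 0, 0.0005, 0.06, 0.003, 0, 0, 0.0005, 0.18, 0.003, 0, 0, 0.0005, 0.3, 0.003, 0, 0, 0.0005, 0.42, 0.003, 0, 0, 0.0005, 0.54, 0.003, 0, 0, 0.0005, 0.66, 0.003, 0, 0, 0.0005, 0.78, 0.003, 0, 0, 0.0005, 0.9],
)

```text
time: 10.35
position: [0.5404, -0.0854, 0.1273]
tool_rot: [0.936, 0.351, 0.006, -0.003]
ft_force: [-2.0, 0.5, 5.8]
grip_width: 0.0116
```

```bash
python3 -c "
from h import *
go(.5404,-.0853,.1272,17);print(robot.get_obs()['moment'].round(3))"
```

```text
at [ 0.5404 -0.0854  0.1273] yaw 41.16 tilt 0.73 F [-1.97  0.54  5.81] t 10.35
shift [ 0.0001 -0.0001  0.0002] turn 0.4216
[-0.071  0.341  0.078]
```

>>> send_rows(
  steps=[0.003, 0, 0, 0.0003, 0.1, 0.003, 0, 0, 0.0003, 0.2, 0.003, 0, 0, 0.0003, 0.28, 0.003, 0, 0, 0.0003, 0.35, 0.003, 0, 0, 0.0003, 0.39, 0.003, 0, 0, 0.0003, 0.42, 0.003, 0, 0, 0.0003, 0.42],
)

```text
time: 11.22
position: [0.5404, -0.0856, 0.1274]
tool_rot: [0.989, 0.149, 0.005, -0.004]
ft_force: [-0.7, -0.1, 5.2]
grip_width: 0.012
```

Run:
```python
from h import *
s=snap('scene','s7');t=snap('top','t7');go(.5404,-.0853,.1272,17);print(robot.get_obs()['moment'].round(3))
a=cv2.resize(s['color'][110:230,180:310],None,fx=4,fy=4,interpolation=3)
b=cv2.resize(t['color'][190:260,215:325],None,fx=4,fy=4,interpolation=3)
cv2.imwrite('pics/s7c.png',a[:,:,::-1]);cv2.imwrite('pics/t7c.png',b[:,:,::-1])
P=cloud(t);hsv=cv2.cvtColor(t['color'],cv2.COLOR_RGB2HSV)
m=(abs(P[...,2]-.115)<.005)&(hsv[...,1]>150)&((hsv[...,0]<8)|(hsv[...,0]>172))&(abs(P[...,0]-.57)<.07)&(abs(P[...,1]+.06)<.06)
p=P[m]; print(len(p), p.mean(0) if len(p) else 0); d=p.mean(0)-[.5405,-.0853,0]; print('latch yaw',np.degrees(np.arctan2(d[1],d[0]))-90)
```

```text
at [ 0.5404 -0.0855  0.1274] yaw 17.11 tilt 0.73 F [-2.46 -0.36  5.53] t 11.32
shift [ 0.0001 -0.0002  0.0002] turn 0.002
[-0.079  0.369  0.049]
0 0
latch yaw nan<stdin>:8: RuntimeWarning: Mean of empty slice.
  ret = um.true_divide(
```

View pics/s7c.png

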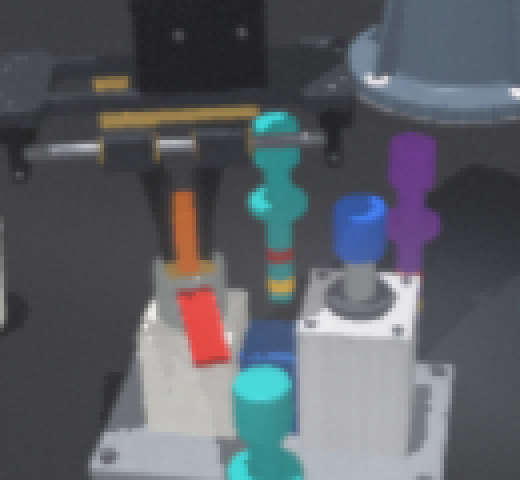

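View pics/t7c.png

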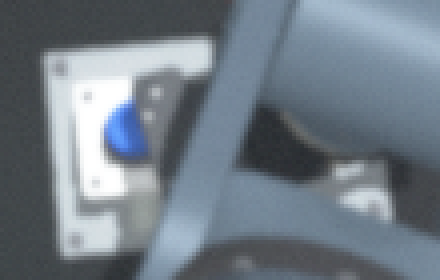

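Run:
```python
from h import *
s=load('s7')
P=cloud(s);hsv=cv2.cvtColor(s['color'],cv2.COLOR_RGB2HSV)
m=(abs(P[...,2]-.115)<.004)&(hsv[...,1]>130)&((hsv[...,0]<8)|(hsv[...,0]>172))&(abs(P[...,0]-.57)<.08)&(abs(P[...,1]+.06)<.08)
p=P[m]; print(len(p),p.mean(0)); d=p.mean(0)-[.5405,-.0853,0]; a=np.degrees(np.arctan2(d[1],d[0]))-90; print('latch yaw',a,'lock',np.radians(4.8-a))
print(cv2.minAreaRect(p[:,:2].astype(np.float32)*1000))
```

```text
154 [ 0.59207408 -0.0611279   0.11666993]
latch yaw -64.88812221196255 lock 1.2162871821309402
((589.3762817382812, -62.34019470214844), (67.12088012695312, 18.63927459716797), 23.861997604370117)
```

>>> send_rows(
  steps=[0.003, 0, 0, 0.0003, 0.03, 0.003, 0, 0, 0.0003, 0.06, 0.003, 0, 0, 0.0003, 0.06],
)

```text
time: 11.7
position: [0.5404, -0.0856, 0.1274]
tool_rot: [0.993, 0.119, 0.005, -0.004]
ft_force: [-0.9, 0.1, 5.2]
grip_width: 0.0116
```

```bash
python3 -c "
from h import *
go(.5404,-.0853,.1272,17);print(robot.get_obs()['moment'].round(3))"
```

```text
at [ 0.5404 -0.0856  0.1274] yaw 13.71 tilt 0.72 F [-0.87  0.11  5.21] t 11.7
shift [ 0.     -0.0003  0.0002] turn -0.0574
[0.038 0.286 0.1  ]
```

>>> send_rows(
  steps=[0.02, 0, 0, 0, -0.03, 0.04, 0, 0, 0, -0.03, 0.045, 0, 0, 0, -0.03, 0.045, 0, 0, 0, -0.03, 0.045, 0, 0, -0.01, -0.03, 0.045, 0, 0, -0.04, -0.03, 0.045, 0, 0, -0.08, -0.03, 0.045, 0, 0, -0.1, -0.03],
)

```text
time: 12.7
position: [0.5407, -0.0868, 0.2303]
tool_rot: [0.991, 0.134, 0.007, -0.003]
ft_force: [0.7, 0.3, 0.5]
grip_width: 0.0448
```

>>> send_rows(
  steps=[0.06, 0, 0, 0, 0, 0.06, 0, 0, 0, 0],
)

```text
time: 12.95
position: [0.5403, -0.0867, 0.2301]
tool_rot: [0.991, 0.134, 0.007, -0.003]
ft_force: [-0.1, -0.7, -0.2]
grip_width: 0.0566
```

Run:
```python
from h import *
s=snap('scene','s8')
go(.5321,.0142,.24,94.8)
P=cloud(s);hsv=cv2.cvtColor(s['color'],cv2.COLOR_RGB2HSV)
m=(abs(P[...,2]-.115)<.004)&(hsv[...,1]>130)&((hsv[...,0]<8)|(hsv[...,0]>172))&(abs(P[...,0]-.57)<.08)&(abs(P[...,1]+.06)<.08)
p=P[m]; print(len(p),p.mean(0)); d=p.mean(0)-[.5405,-.0853,0]; a=np.degrees(np.arctan2(d[1],d[0]))-90; print('latch yaw',a,'lock',np.radians(4.8-a))
a=cv2.resize(s['color'][110:230,180:310],None,fx=4,fy=4,interpolation=3)
cv2.imwrite('pics/s8c.png',a[:,:,::-1])
```

```text
at [ 0.54   -0.0866  0.2295] yaw 15.43 tilt 0.8 F [-0.15 -0.    0.98] t 13.0
shift [ 0.0194 -0.0993 -0.0098] turn -1.3852
157 [ 0.5928246  -0.06276363  0.1167019 ]
latch yaw -66.69830216889409 lock 1.2478807824330047
```

View pics/s8c.png

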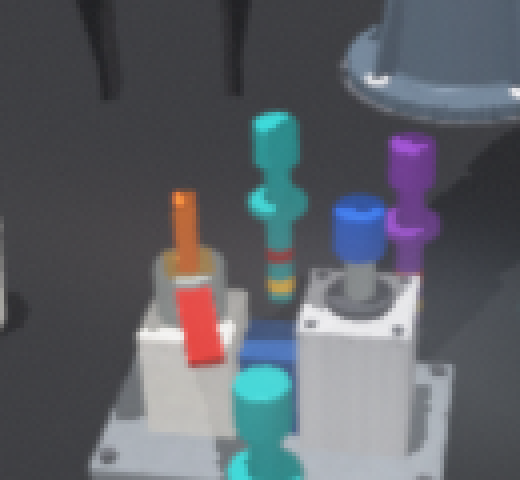

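>>> send_rows(
  steps=[0.06, 0.002, -0.012, -0.01, -0.173, 0.06, 0.005, -0.025, -0.01, -0.35, 0.06, 0.007, -0.037, -0.01, -0.52, 0.06, 0.01, -0.05, -0.01, -0.69, 0.06, 0.012, -0.062, -0.01, -0.86, 0.06, 0.015, -0.075, -0.01, -1.03, 0.06, 0.017, -0.087, -0.01, -1.21, 0.06, 0.0194, -0.0993, -0.01, -1.385],
)

```text
time: 14.0
position: [0.5312, 0.0147, 0.2388]
tool_rot: [0.675, 0.738, 0.006, 0.0]
ft_force: [0.2, -0.3, -0.3]
grip_width: 0.0597
```

>>> send_rows(
  steps=[0.06, 0, 0, 0, 0, 0.06, 0, 0, 0, 0],
)

```text
time: 14.25
position: [0.5308, 0.0146, 0.2379]
tool_rot: [0.676, 0.737, 0.005, -0.0]
ft_force: [0.5, 0.1, 0.6]
grip_width: 0.0598
```

```bash
python3 -c "
from h import *
go(.5321,.0142,.1313,94.8)"
```

```text
at [0.5308 0.0146 0.2379] yaw 94.98 tilt 0.62 F [0.49 0.14 0.57] t 14.25
shift [-0.0013  0.0005  0.1066] turn 0.0032
```

>>> send_rows(
  steps=[0.06, -0.001, 0.001, 0.03, 0, 0.06, -0.0013, 0.0006, 0.06, 0, 0.06, -0.0013, 0.0005, 0.085, 0, 0.06, -0.0013, 0.0005, 0.1, 0, 0.06, -0.0013, 0.0005, 0.1066, 0, 0.06, -0.0013, 0.0005, 0.1066, 0, 0.06, -0.0013, 0.0005, 0.1066, 0],
)

```text
time: 15.12
position: [0.5329, 0.0141, 0.1321]
tool_rot: [0.676, 0.737, 0.006, 0.0]
ft_force: [0.4, 0.0, 0.2]
grip_width: 0.0604
```

```bash
python3 -c "
from h import *
go(.5321,.0142,.1313,94.8)"
```

```text
at [0.5329 0.0141 0.1321] yaw 94.97 tilt 0.67 F [0.4  0.02 0.2 ] t 15.12
shift [ 0.0002 -0.0007  0.0008] turn 0.003
```

Now close on the knob with a moderate grip.

>>> send_rows(
  steps=[0.045, 0, -0.0006, 0.0005, 0, 0.035, 0, -0.0006, 0.0005, 0, 0.028, 0, -0.0006, 0.0005, 0, 0.024, 0, -0.0006, 0.0005, 0, 0.02, 0, -0.0006, 0.0005, 0, 0.02, 0, -0.0006, 0.0005, 0, 0.02, 0, -0.0006, 0.0005, 0],
  force=35,
)

```text
time: 16.0
position: [0.5319, 0.014, 0.1316]
tool_rot: [0.676, 0.737, 0.006, 0.0]
ft_force: [-1.4, 0.2, 3.4]
grip_width: 0.0293
```

```bash
python3 -c "
from h import *
go(.5321,.0142,.1313+.047,94.8)"
```

```text
at [0.5319 0.014  0.1316] yaw 94.98 tilt 0.65 F [-1.36  0.22  3.37] t 16.0
shift [ 0.0005  0.0006 -0.0467] turn 0.0031
```

>>> send_rows(
  steps=[0.02, 0, 0, -0.004, 0, 0.02, 0.0001, 0.0001, -0.01, 0, 0.02, 0.0002, 0.0002, -0.016, 0, 0.02, 0.0002, 0.0002, -0.022, 0, 0.02, 0.0002, 0.0002, -0.022, 0],
)

```text
time: 16.62
position: [0.5323, 0.014, 0.1542]
tool_rot: [0.676, 0.737, 0.006, 0.001]
ft_force: [0.5, -0.4, -4.4]
grip_width: 0.0289
```

```bash
python3 -c "
from h import *
go(.5321,.0142,.1313+.047,94.8)
s=snap('scene','s9');a=cv2.resize(s['color'][110:230,180:310],None,fx=4,fy=4,interpolation=3)
cv2.imwrite('pics/s9c.png',a[:,:,::-1])"
```

```text
at [0.5323 0.014  0.1542] yaw 94.98 tilt 0.69 F [ 0.54 -0.38 -4.37] t 16.62
shift [ 0.0004  0.0001 -0.0241] turn 0.0031
```

View pics/s9c.png

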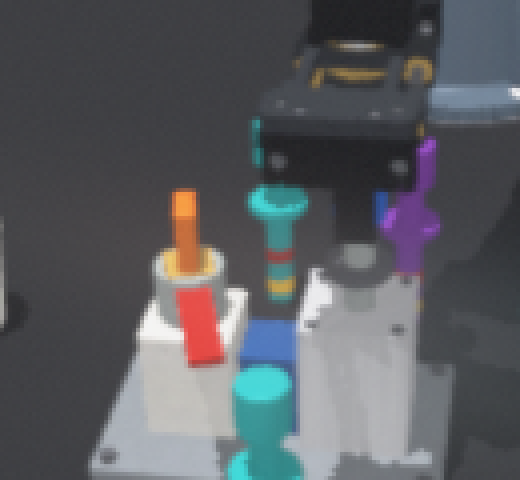

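Rod is rising with the fingers (collar lifted, about 22 mm, side forces small). Continue the rest.

>>> send_rows(
  steps=[0.02, 0, 0, -0.005, 0, 0.02, 0.0001, 0, -0.011, 0, 0.02, 0.0002, 0, -0.017, 0, 0.02, 0.0003, 0.0001, -0.022, 0, 0.02, 0.0003, 0.0001, -0.0245, 0, 0.02, 0.0003, 0.0001, -0.0245, 0, 0.02, 0.0003, 0.0001, -0.0245, 0, 0.02, 0.0003, 0.0001, -0.0245, 0],
)

```text
time: 17.68
position: [0.5317, 0.0142, 0.1782]
tool_rot: [0.676, 0.737, 0.006, 0.0]
ft_force: [-0.3, -0.1, -5.2]
grip_width: 0.0292
```

Run:
```python
from h import *
go(.5321,.0142,.1313+.047,94.8)
s=snap('scene','s10');a=cv2.resize(s['color'][110:230,180:310],None,fx=4,fy=4,interpolation=3)
cv2.imwrite('pics/s10c.png',a[:,:,::-1])
P=cloud(s);hsv=cv2.cvtColor(s['color'],cv2.COLOR_RGB2HSV)
X,Y,Z=P[...,0],P[...,1],P[...,2]
near=(np.hypot(X-.5321,Y-.0142)<.025)
red=near&(hsv[...,1]>110)&((hsv[...,0]<8)|(hsv[...,0]>172))&(Z>.095)
print('red z',len(Z[red]),np.percentile(Z[red],[2,50,98]) if red.any() else 0)
col=(np.hypot(X-.5321,Y-.0142)<.023)&(np.hypot(X-.5321,Y-.0142)>.013)&(Z>.12)&(Z<.165)
print('collar z',np.percentile(Z[col],[2,25,50,75,98]).round(4))
yel=near&(hsv[...,1]>110)&(hsv[...,0]>15)&(hsv[...,0]<40)&(Z>.095)&(Z<.14); print('yellow px',yel.sum())
m=(abs(Z-.115)<.004)&(hsv[...,1]>130)&((hsv[...,0]<8)|(hsv[...,0]>172))&(abs(X-.59)<.05)&(Y<-.03)&(Y>-.12)
p=P[m]; d=p.mean(0)-[.5405,-.0853,0]; print('lock',np.radians(4.8)-np.arctan2(d[1],d[0])+np.pi/2)
```

```text
at [0.5317 0.0142 0.1782] yaw 94.98 tilt 0.65 F [-0.34 -0.06 -5.2 ] t 17.68
shift [-0.      0.0004 -0.0001] turn 0.0031
red z 9 [0.10974281 0.11193894 0.11429077]
collar z [0.1489 0.1526 0.1549 0.1555 0.1568]
yellow px 0
lock 1.2456231556653266
```

View pics/s10c.png

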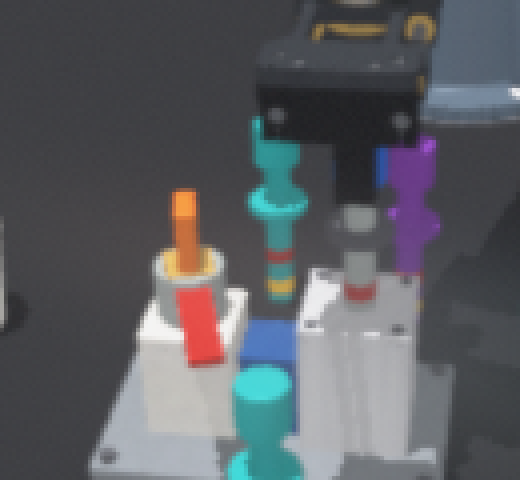

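>>> send_rows(
  steps=[0.02, 0, 0.0002, 0, 0, 0.02, 0, 0.0002, 0, 0, 0.02, 0, 0.0002, 0, 0, 0.02, 0, 0.0002, 0, 0],
)

```text
time: 18.23
position: [0.532, 0.0142, 0.1782]
tool_rot: [0.676, 0.737, 0.006, 0.0]
ft_force: [-0.6, 0.1, -4.7]
grip_width: 0.0291
```

Run:
```python
from h import *
go(.5321,.0142,.1783,94.8)
s=snap('scene','s11');P=cloud(s);hsv=cv2.cvtColor(s['color'],cv2.COLOR_RGB2HSV)
m=(hsv[...,1]>180)&(hsv[...,0]<16)&(hsv[...,0]>5)&(np.hypot(P[...,0]-.5405,P[...,1]+.0853)<.03)&(P[...,2]>.128)
p=P[m]; print('bow',len(p),np.percentile(p,[2,50,98],axis=0).round(4))
z=load('scene0')['color'].astype(int); d=abs(z-s['color'].astype(int)).sum(2)
for n,(u,v) in dict(cup=(169,179),jar=(100,212),weight=(209,275)).items(): print(n,d[v-25:v+25,u-20:u+20].mean().round(1))
hand_in()
```

```text
at [0.532  0.0142 0.1782] yaw 94.98 tilt 0.65 F [-0.56  0.12 -4.66] t 18.23
shift [ 0.      0.0001 -0.0001] turn 0.0031
bow 27 [[ 0.5294 -0.0905  0.16  ]
 [ 0.5431 -0.0845  0.1619]
 [ 0.5533 -0.077   0.1632]]
cup 2.7
jar 2.5
weight 2.6
the job is handed in; nothing more can be done
```

The job is handed in at about 18 s of the 56 s allowed. I put the orange key in the lock, turned it clockwise to its stop and left it there. I then drew the rod up by its blue knob and handed in while still holding it.

What the last checks showed:
- **Key:** the bow's top read 160–162 mm against 160 mm expected, so it is home within camera accuracy. It met about 9 N when pressed home.
- **Lock:** about 1.245 rad, with the red latch clear of the rod.
- **Rod:** drawn about 47 mm by the rise of the tool. The camera put the collar about 1 mm higher, within its accuracy. The red band shows and no yellow was seen. The tool is over the bore axis to well under 1 mm. I did not measure the rod's tilt; the tool leaned 0.65° (about 0.01 rad).
- **Grip:** the fingers are set to grip with 35 N, and the wrist carries about 4.7 N.
- **Cup, jar and weight:** the scene picture shows no change where they stand.

One check failed: the top camera could not see the latch behind the arm, so I read the lock angle from the scene camera instead. hand_in reports no verdict, so I have none to give.

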